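# Hold the eccentric rotor heavy side down

## Task

Two sealed vibrator rotors sit on stiff bearing stands, each with a lead weight hidden somewhere inside the drum; the yellow switch insert stands beside the rotor to be worked on, the blue one beside the rotor to leave as it is. Take the yellow-marked rotor by its orange handle, turn it right round to feel which side is heavy (it pulls down on the handle harder on one side of the turn), then bring its heavy side straight down and finish still gripping the handle, holding the rotor still there so that it can be marked. Leave the other rotor, both inserts, the lamp and the outlet box where they are.

Things in the scene. Friction and masses are not known exactly. Their poses are not given: they have to be found in the camera images.
- stand_left: The left bearing stand, blue, fixed to the bench; origin on the bench (z = 0) under the drum's middle. Its y axis is parallel to the rotor's level axle, z is up. Base plate 160 x 100 x 12 mm; bearing pedestal on the +y side of the drum, turning handle on the -y side, towards the middle of the bench.
- axle_left (a point): Centre of the left drum, on its axle, 150 mm above the bench; fixed, axes as the stand's. The drum is aluminium, 140 mm diameter, 40 mm thick. Inside it, out of sight, a lead weight (about 0.5 kg, 42 mm from the axle) is fixed at any angle to the handle; handle and drum are otherwise balanced.
- handle_left (a point): Centre of the left rotor's handle, turning with the rotor: an orange sleeve 22 mm diameter, 46 mm long, parallel to the axle, 50 mm from the axle line, on the stand's -y side 82 mm along y from the drum's middle (62 mm off its face). It spins freely on its 10 mm pin, so the gripper can point down all the way round.
- rotor_left (a joint): Angle of the left rotor (rad), no stops: 0 with the handle straight up, growing as the handle goes from the top to the stand's +x; starts within 0.75 of 0. Stiff bearing (drag 0.3 N m, 6 N at the handle): it stays where left. The weight adds up to 3.5 to 5 N at the handle, for or against the turning, none when straight up or down.
- stand_right: The right bearing stand, blue, fixed to the bench; origin on the bench (z = 0) under the drum's middle. Its y axis is parallel to the rotor's level axle, z is up. Base plate 160 x 100 x 12 mm; bearing pedestal on the -y side of the drum, turning handle on the +y side, towards the middle of the bench.
- axle_right (a point): Centre of the right drum, on its axle, 150 mm above the bench; fixed, axes as the stand's. The drum is aluminium, 140 mm diameter, 40 mm thick. Inside it, out of sight, a lead weight (about 0.5 kg, 42 mm from the axle) is fixed at any angle to the handle; handle and drum are otherwise balanced.
- handle_right (a point): Centre of the right rotor's handle, turning with the rotor: an orange sleeve 22 mm diameter, 46 mm long, parallel to the axle, 50 mm from the axle line, on the stand's +y side 82 mm along y from the drum's middle (62 mm off its face). It spins freely on its 10 mm pin, so the gripper can point down all the way round.
- rotor_right (a joint): Angle of the right rotor (rad), no stops: 0 with the handle straight up, growing as the handle goes from the top to the stand's +x; starts within 0.75 of 0. Stiff bearing (drag 0.3 N m, 6 N at the handle): it stays where left. The weight adds up to 3.5 to 5 N at the handle, for or against the turning, none when straight up or down.
- yellow_center (a point): Centre, 19 mm above the bench, of a loose switch insert, 28 x 50 x 38 mm, black with a yellow top. It stands 125 to 160 mm beyond (on the +x side of) one of the two stands and marks the rotor to be worked on.
- blue_center (a point): Centre, 19 mm above the bench, of a loose switch insert, 28 x 50 x 38 mm, black with a blue top. It stands 125 to 160 mm beyond (on the +x side of) one of the two stands and marks the rotor to leave alone.
- lamp_center (a point): Centre (26 mm up) of a loose white downlight reflector, an open bowl 120 mm wide at the rim, 52 mm high, between the robot and the stands. Bystander.
- outlet_center (a point): Centre (21 mm up) of a loose black outlet box, open on top, 100 x 65 x 42 mm, beyond the stands. Bystander.
Things that resemble listed ones, but are neither listed nor needed, are in the scene too. Leave any brown look-alike of the stand_left alone. What is shaped like the stand_right but green is not meant.

How it is judged:
On the way, in this order (a step that is already met when the one before it is completed fails the run):
1. the handle of the yellow-marked rotor has been gripped and brought round to within about 45 degrees of its lowest point (((horizontal distance between yellow_center and axle_left below 0.2 m and z of handle_left in the frame of stand_left below 0.115 m and contact force between the fingers and rotor_left above 0.5 N) or (horizontal distance between yellow_center and axle_right below 0.2 m and z of handle_right in the frame of stand_right below 0.115 m and contact force between the fingers and rotor_right above 0.5 N))), for 0.05 s.
2. and then round to within about 45 degrees of its highest point again, so that every side has been felt (((horizontal distance between yellow_center and axle_left below 0.2 m and z of handle_left in the frame of stand_left above 0.185 m and contact force between the fingers and rotor_left above 0.5 N) or (horizontal distance between yellow_center and axle_right below 0.2 m and z of handle_right in the frame of stand_right above 0.185 m and contact force between the fingers and rotor_right above 0.5 N))), for 0.05 s.
At the end, for the whole second after the job is handed in: The hidden weight of the yellow-marked rotor is within about 20 degrees of straight below the axle, the rotor is still, and the fingers are gripping its orange handle (contact over 1 N, grasp within 35 mm of the handle's centre) (((horizontal distance between yellow_center and axle_left below 0.2 m and z of slug_left_c0 in the frame of stand_left below 0.15 m and x of slug_left_c0 in the frame of stand_left between -0.0155 and 0.0155 m and contact force between the fingers and rotor_left above 1 N and distance between the grasp point and handle_left below 0.035 m and velocity of joint rotor_left between -0.1 and 0.1 rad/s) or (horizontal distance between yellow_center and axle_right below 0.2 m and z of slug_right_c0 in the frame of stand_right below 0.15 m and x of slug_right_c0 in the frame of stand_right between -0.0155 and 0.0155 m and contact force between the fingers and rotor_right above 1 N and distance between the grasp point and handle_right below 0.035 m and velocity of joint rotor_right between -0.1 and 0.1 rad/s))); the arm keeps its last pose, push and grip.
It fails at once if the blue-marked rotor was turned (handle moved more than 20 mm) ((horizontal distance between yellow_center and axle_left below 0.2 m and distance of handle_right from where it was at the start of the episode above 0.02 m) or (horizontal distance between yellow_center and axle_right below 0.2 m and distance of handle_left from where it was at the start of the episode above 0.02 m)).
It fails at once if the yellow insert was moved more than 25 mm or tipped (distance of yellow_center from where it was at the start of the episode above 0.025 m or angle between yellow_center's own z axis and vertical above 0.5 rad).
It fails at once if the blue insert was moved more than 25 mm or tipped (distance of blue_center from where it was at the start of the episode above 0.025 m or angle between blue_center's own z axis and vertical above 0.5 rad).
It fails at once if the lamp was moved more than 25 mm or tipped (distance of lamp_center from where it was at the start of the episode above 0.025 m or angle between lamp_center's own z axis and vertical above 0.5 rad).
It fails at once if the outlet box was moved more than 25 mm or tipped (distance of outlet_center from where it was at the start of the episode above 0.025 m or angle between outlet_center's own z axis and vertical above 0.5 rad).
It also fails if it takes over 72 s, if anything falls off the work surface, if the arm or the gripper's body presses on something with over 40 N, if the wrist force passes 120 N, or if a joint passes its speed limit or range.

## Robot

A 6-joint arm with a two-finger parallel gripper is mounted at the origin on the work surface. World frame = base frame: x ahead of the robot, y to its left, z up, the work surface at z = 0. Lengths are in m, angles in rad, forces in N, time in s.
With the tool pointing down it reaches from about 0.35 to 0.725 m from the base axis. Payload 4.3 kg.
Tool frame: the origin (TCP) lies midway between the tips of the shut fingers; the grasp point (between the pads) lies 19 mm behind it; z points along the fingers, y is the line along which they close (so a half turn about z gives the same grasp; the last joint's range is limited). The gripper opens to 85 mm and grips with 20 to 120 N. Pads are 22 mm wide; open, the fingers measure 114 mm over their backs; the gripper's body (76 mm by 85 mm) begins 54 mm behind the grasp point. The pads swing forward as they close: fully open they stand 13 mm farther back than shut.
Start: joints at [1.074, 0.377, 0.081, 1.274, 0, 1.46], TCP at [0.217, 0.533, 0.231] pointing down, gripper open.
Joint ranges: [-2.72, 2.72], [-0.84, 1.66], [-1.02, 1.22], [-1.77, 2.12], [-1.37, 1.28], [-3.14, 3.14]. Speed limits (rad/s): [2.57, 2.57, 3.14, 3.14, 3.14, 3.14].

## Interface

Orientations are given as [roll, pitch, yaw] about the fixed x, y, z axes, in that order (R = Rz(yaw) Ry(pitch) Rx(roll)).
In Python, from station import robot gives the robot as it stands.
- The arm moves only by the tool apply_moves, never from a script. Its argument "moves" is a list that holds one entry, the list of rows, each a list of 6 numbers: the shift along the tool's x, y, z in m, then the turn, a rotation vector about the tool's x, y, z in rad. In form: [[[dx, dy, dz, rx, ry, rz], ...]]. A call has 1 to 20 rows; each row is the pose to reach, as a shift and turn from the pose commanded when the call began, along the tool's axes at that moment; what a row does not reach only later rows make up. A row lasts 1/12 s, in which the tool goes at most 41.7 mm and 7.16 degrees, less where a joint would pass 70% of its speed; a pose out of reach is approached as far as the arm can. A call with a gripper value outside its range is refused whole. "jaw" is the opening, from 0 (shut) to 1 (fully open), set as the call begins (left out, the last holds). The fingers move at their own pace and stop on an object; "grip_force" is the grip in N (left out, the last holds). Time passes only in rows, so rows that repeat a pose let the fingers close. It gives the time, the measured TCP pose, the force, the opening and the grip force at its end, in the units of the state.
- robot.get_state(): the state, without advancing time (a new reading comes with each control period).
- robot.get_image(name): name is "scene" or "top" or "wrist"; returns (picture, depth): 400x640x3 uint8, blue, green, red; 400x640 float32, m along the optical axis (not along the pixel's ray), 0 where there is no reading.
- robot.calibration(name): a dict with "K" (3x3 intrinsics, pixels), "camera_from_world" (4x4, takes a point from world to camera coordinates); the wrist camera has in their place "tool_from_camera" (4x4, takes a point from camera to tool coordinates, whose origin is the TCP and whose axes are the flange's). Camera axes: x right, y down, z forward; pixel columns grow to the right and rows downward; lengths in m; the calibration is good to about 2 mm. A picture is of the moment at which its call begins: read the wrist's pose just before it. calibration takes no time and is no camera call.
- robot.job_done(): hands the job in; it is judged then, once.
Trained networks look in the newest picture that a camera, given by its name, has taken for a name from the list of things; names that differ only in an ending like _2 or _b are one class to them, and where a whole thing is asked for, a point or a joint stands for the part that bears it (a point fixed in the world has none). Each returns a list of dicts, best first, with "conf" (0 to 1); they miss things now and then, are a little off and sometimes report something else, mostly with a low value. They report only what shows in the picture. A call takes as long as a camera call. They do not tell look-alikes from the thing itself.
- robot.masks_of(camera, thing): "pixels" (400x640 bool, what is visible of it) and "xy" ([column, row] in pixels, amid what is visible of it).
The state is a dict: "time": time; "joints": joint angles; "joint_vel": joint speeds; "effort": joint torques, N m; "tool_pos": TCP position; "eef_rot": TCP orientation; "contact_force": force on the tool from outside, world axes, zero at the start; "ft_torque": the same for the moment, N m; "opening": finger opening in m; "gripper_force": force on a finger pad.
Only numpy, scipy, OpenCV 4.12 (cv2) and the standard library are available. Lean on these libraries where they do the work, as an engineer would, in place of code of your own. Each camera call takes 0.05 s, during which the arm holds its last target. There are 200 camera calls.

## Working session

There is one attempt and no reset: what is moved stays moved. The work goes in short steps, Python scripts to look and compute and a tool call to move; the robot and the scene stay as the last step left them, time stands still between calls to the robot, and variables do not carry over. Pictures are saved under pics/ and viewed, at most 10 in all, crops included, and the job is handed in when it is done.

Besides the shell and the picture viewer there is one more tool, called after "Call:" as name(argument=value, ...) on one line, values as JSON. apply_moves: Moves the arm, as the interface text tells. Its arguments: {"type":"object","properties":{"moves":{"type":"array","items":{"type":"array","items":{"type":"array","items":{"type":"number"}}}},"jaw":{"type":"number"},"grip_force":{"type":"number"}},"required":["moves"]}

```bash
mkdir -p pics; ls; cat > h.py <<'E'
import numpy as np, cv2
from station import robot
def world(cam,mask,img_depth):
    c=robot.calibration(cam);K=np.array(c["K"]);T=np.linalg.inv(np.array(c["camera_from_world"]))
    v,u=np.nonzero(mask&(img_depth>0));d=img_depth[v,u]
    P=np.c_[(u-K[0,2])/K[0,0]*d,(v-K[1,2])/K[1,1]*d,d,np.ones(len(d))]
    return (P@T.T)[:,:3]
E
python3 - <<'E'
from h import *
for cam in ("scene","top"):
    im,d=robot.get_image(cam);cv2.imwrite(f"pics/{cam}0.png",im);np.savez(f"{cam}0.npz",im=im,d=d)
    for t in ("stand_left","stand_right","handle_left","handle_right","yellow_center","blue_center","lamp_center","outlet_center"):
        for m in robot.masks_of(cam,t):
            P=world(cam,m["pixels"],d)
            if len(P): print(cam,t,round(m["conf"],2),np.round(m["xy"]),len(P),np.round(np.median(P,0),3),np.round(np.percentile(P,2,axis=0),3),np.round(np.percentile(P,98,axis=0),3))
print(robot.get_state())
E
```

```text
pics
scene stand_left 0.79 [374. 138.] 2515 [0.286 0.23  0.151] [0.194 0.142 0.004] [0.337 0.307 0.217]
scene stand_left 0.77 [412. 199.] 4649 [0.535 0.197 0.127] [0.452 0.111 0.006] [0.588 0.271 0.217]
scene stand_right 0.74 [188. 186.] 4054 [ 0.281 -0.266  0.126] [ 0.194 -0.326  0.008] [ 0.329 -0.167  0.218]
scene stand_right 0.73 [240. 271.] 6720 [ 0.599 -0.208  0.129] [ 0.515 -0.268  0.007] [ 0.648 -0.1    0.218]
scene stand_right 0.44 [413. 197.] 4669 [0.535 0.196 0.128] [0.452 0.106 0.006] [0.588 0.27  0.217]
scene handle_left 0.75 [373. 135.] 1716 [0.286 0.226 0.169] [0.21  0.143 0.088] [0.335 0.265 0.218]
scene handle_left 0.68 [408. 180.] 2762 [0.532 0.188 0.172] [0.46  0.099 0.09 ] [0.585 0.23  0.218]
scene handle_right 0.91 [248. 235.] 2730 [ 0.597 -0.189  0.188] [ 0.526 -0.218  0.102] [ 0.635 -0.085  0.219]
scene handle_right 0.67 [190. 161.] 1758 [ 0.277 -0.242  0.184] [ 0.208 -0.28   0.096] [ 0.311 -0.152  0.219]
scene yellow_center 0.79 [264. 354.] 718 [ 0.726 -0.207  0.028] [ 0.677 -0.23  -0.001] [ 0.733 -0.182  0.039]
scene blue_center 0.69 [454. 253.] 451 [0.651 0.2
[... 1893 characters left out ...]
736 -0.001  0.045]
{'time': 0.9, 'joints': array([ 1.07372206e+00,  3.77268868e-01,  8.09823989e-02,  1.27439304e+00,
       -1.18607647e-05,  1.46051086e+00]), 'joint_vel': array([-0.0005058 , -0.00107578,  0.00028848,  0.00016651, -0.00237542,
        0.00121876]), 'effort': array([ 1.96195115e-04, -4.63509214e+01,  2.70158708e+01, -4.49277343e-05,
       -1.86797738e-04,  1.73686100e-06]), 'tool_pos': array([0.21690457, 0.53255376, 0.23134033]), 'eef_rot': array([3.14147785e+00, 2.46464107e-05, 2.75480386e+00]), 'contact_force': array([ 0.12159676, -0.23827853,  0.13270438]), 'ft_torque': array([-0.00488702, -0.06371653, -0.02680408]), 'gripper_force': 0.0, 'opening': 0.08535471365466753}
```

```bash
python3 - <<'E'
from h import *
a=np.load("scene0.npz")["im"];cv2.imwrite("pics/crop0.png",cv2.resize(a[110:400,130:530],(800,580),interpolation=cv2.INTER_CUBIC))
# orange handle, drum fit
for cam in ("scene","top"):
    z=np.load(cam+"0.npz");im,d=z["im"],z["d"]
    h=cv2.cvtColor(im,cv2.COLOR_BGR2HSV)
    m=(h[...,0]>4)&(h[...,0]<20)&(h[...,1]>150)&(h[...,2]>110)
    n,l,s,c=cv2.connectedComponentsWithStats(m.astype(np.uint8))
    for i in range(1,n):
        if s[i,4]>25:
            P=world(cam,l==i,d)
            if len(P):print(cam,c[i].round(),s[i,4],np.median(P,0).round(3),np.percentile(P,3,axis=0).round(3),np.percentile(P,97,axis=0).round(3))
    al=world(cam,np.ones_like(d,bool),d)
    if cam=="top": # drum top points
        q=al[(al[:,2]>.205)&(al[:,2]<.23)&(al[:,0]>.5)&(al[:,0]<.66)&(al[:,1]<-.12)&(al[:,1]>-.3)]
        r=cv2.minAreaRect(q[:,:2].astype(np.float32));print("drum rect",r,q.mean(0))
    # stand base plate
    q=al[(al[:,2]>.008)&(al[:,2]<.017)&(al[:,0]>.48)&(al[:,0]<.68)&(al[:,1]<-.1)&(al[:,1]>-.32)]
    print(cam,"base",cv2.minAreaRect(q[:,:2].astype(np.float32)),len(q))
E
```

```text
scene [310. 273.] 129626 [ 0.572 -0.024 -0.001] [-0.157 -0.647 -0.003] [0.916 0.732 0.002]
scene base ((0.5716080069541931, -0.22056028246879578), (0.16148734092712402, 0.10011515021324158), 9.489981651306152) 1903
top [330. 212.] 190071 [ 0.47  -0.02   0.002] [ 0.015 -0.791 -0.003] [0.921 0.774 0.007]
top [213. 283.] 136 [0.295 0.233 0.215] [0.276 0.226 0.2  ] [0.315 0.24  0.222]
top [213. 308.] 108 [0.243 0.23  0.216] [0.225 0.224 0.206] [0.258 0.238 0.222]
drum rect ((0.5645182728767395, -0.19067776203155518), (0.10031259804964066, 0.0433773547410965), 7.390191078186035) [ 0.56398529 -0.190872    0.21626864]
top base ((0.5788914561271667, -0.20940764248371124), (0.19462883472442627, 0.2165221869945526), 1.559814691543579) 642
```

View pics/crop0.png

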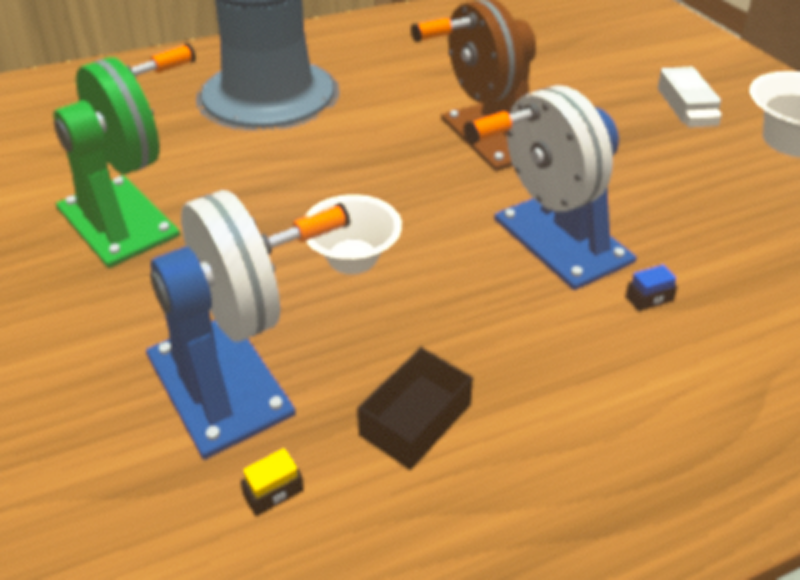

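View pics/top0.png

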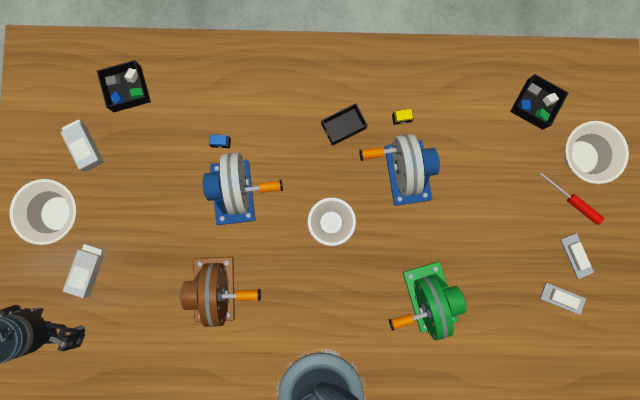

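The scene shows two blue stands: right at top-picture (410,165) and left at (230,190). The look-alikes are a green stand at (435,300) and a brown one at (212,292). Yellow insert (403,116) is just beyond the right blue stand, so I work on the right blue rotor, whose handle is at about (372,154).

```bash
python3 - <<'E'
from h import *
for cam in ("scene","top"):
    z=np.load(cam+"0.npz");im,d=z["im"],z["d"]
    P=world(cam,np.ones_like(d,bool),d)
    v,u=np.nonzero(d>0);hsv=cv2.cvtColor(im,cv2.COLOR_BGR2HSV)[v,u]
    o=(hsv[:,1]>190)&(hsv[:,0]<25)&(P[:,2]>.08)&(P[:,0]>.48)&(P[:,0]<.68)&(P[:,1]>-.18)&(P[:,1]<-.02)
    Q=P[o];print(cam,len(Q),Q.mean(0).round(4),Q.min(0).round(3),Q.max(0).round(3),np.percentile(Q[:,2],[5,50,95]).round(4), u[o].mean(),v[o].mean())
    Y=Q[:,1];e=[Q[Y>np.percentile(Y,80)].mean(0),Q[Y<np.percentile(Y,20)].mean(0)];dd=e[0]-e[1];print("dir yaw",np.degrees(np.arctan2(-dd[0],dd[1])),dd)
    # drum rim faces: points z>.1, y window, not orange/blue -> drum
    g=(P[:,2]>.09)&(P[:,0]>.46)&(P[:,0]<.68)&(P[:,1]>-.25)&(P[:,1]<-.14)&(hsv[:,1]<60)
    D=P[g];print("drum",len(D),cv2.minAreaRect(D[:,:2].astype(np.float32)),D[:,2].max())
    b=(P[:,2]>.006)&(P[:,2]<.017)&(P[:,0]>.46)&(P[:,0]<.68)&(P[:,1]>-.32)&(P[:,1]<-.11)&(hsv[:,0]>100)&(hsv[:,0]<125)&(hsv[:,1]>120)
    print("base",b.sum(),cv2.minAreaRect(P[b][:,:2].astype(np.float32)))
E
```

```text
scene 210 [ 0.5905 -0.1046  0.1928] [ 0.58  -0.128  0.184] [ 0.598 -0.08   0.199] [0.1859 0.1935 0.1977] 290.0285714285714 220.7095238095238
dir yaw 5.522501341265237 [-0.00360453  0.03728104 -0.00172516]
drum 2383 ((0.5741297006607056, -0.1970875859260559), (0.13302120566368103, 0.07583411782979965), 34.94712829589844) 0.22152254686905015
base 1624 ((0.5748528242111206, -0.22105780243873596), (0.15432435274124146, 0.09597200155258179), 9.345842361450195)
top 198 [ 0.5828 -0.1058  0.1979] [ 0.57  -0.128  0.186] [ 0.597 -0.083  0.204] [0.1922 0.1982 0.2023] 372.22222222222223 152.84848484848484
dir yaw 7.997841215732974 [-0.00501405  0.0356866   0.00037171]
drum 1638 ((0.5701106190681458, -0.20362237095832825), (0.14005769789218903, 0.09849601984024048), 24.88056182861328) 0.225582824273294
base 559 ((0.5692861676216125, -0.22192078828811646), (0.15662860870361328, 0.09941382706165314), 9.09605884552002)
```

Call:
apply_moves(moves=[[[0,0,-0.03,0,0,0],[0,0,-0.06,0,0,0],[0,0,-0.09,0,0,0],[0,0,-0.11,0,0,0],[0,0,-0.11,0,0,0]]], jaw=1)

```text
time: 1.32
tool_pos: [0.2178, 0.5341, 0.3464]
eef_rot: [3.133, 0.001, 2.755]
contact_force: [0.0, -0.5, 0.6]
opening: 0.0852
gripper_force: 0.0
```

Call:
apply_moves(moves=[[[-0.1,-0.08,0,0,0,0.15],[-0.2,-0.16,0,0,0,0.35],[-0.3,-0.24,0,0,0,0.55],[-0.4,-0.32,0,0,0,0.75],[-0.5,-0.39,0,0,0,0.9],[-0.576,-0.451,0,0,0,1.024],[-0.576,-0.451,0,0,0,1.024],[-0.576,-0.451,0,0,0,1.024],[-0.576,-0.451,0,0,0,1.024],[-0.576,-0.451,0,0,0,1.024],[-0.576,-0.451,0,0,0,1.024],[-0.576,-0.451,0,0,0,1.024],[-0.576,-0.451,0,0,0,1.024],[-0.576,-0.451,0,0,0,1.024],[-0.576,-0.451,0,0,0,1.024],[-0.576,-0.451,0,0,0,1.024],[-0.576,-0.451,0,0,0,1.024],[-0.576,-0.451,0,0,0,1.024],[-0.576,-0.451,0,0,0,1.024],[-0.576,-0.451,0,0,0,1.024]]])

```text
time: 2.98
tool_pos: [0.5803, -0.1035, 0.3397]
eef_rot: [-3.14, -0.001, 1.729]
contact_force: [-0.8, -0.4, 1.1]
opening: 0.0855
gripper_force: 0.0
```

```bash
python3 - <<'E'
from h import *
from scipy.spatial.transform import Rotation as Ro
s=robot.get_state();im,d=robot.get_image("wrist");cv2.imwrite("pics/w1.png",im)
print(s["tool_pos"],s["eef_rot"],s["joints"].round(2))
T=np.array(robot.calibration("wrist")["tool_from_camera"]);K=np.array(robot.calibration("wrist")["K"])
R=Ro.from_euler("xyz",s["eef_rot"]).as_matrix()
v,u=np.nonzero(d>0);dd=d[v,u]
P=np.c_[(u-K[0,2])/K[0,0]*dd,(v-K[1,2])/K[1,1]*dd,dd,np.ones(len(dd))]@T.T
P=P[:,:3]@R.T+s["tool_pos"]
hsv=cv2.cvtColor(im,cv2.COLOR_BGR2HSV)[v,u]
o=(hsv[:,1]>190)&(hsv[:,0]<25)&(P[:,2]>.12)
Q=P[o];print(len(Q),Q.mean(0),np.percentile(Q,[2,50,98],axis=0).round(4))
# fit cylinder axis in stand frame
th=np.radians(9.2);c=np.array([.565,-.191]);L=(Q[:,:2]-c)@np.array([[np.cos(th),-np.sin(th)],[np.sin(th),np.cos(th)]])
print("stand x,y range",np.percentile(L,[2,50,98],axis=0).round(4))
t=Q[:,2]>np.percentile(Q[:,2],70);print("ridge fit yaw",np.degrees(np.arctan(-np.polyfit(Q[t,1],Q[t,0],1)[0])))
g=(hsv[:,1]<60)&(P[:,2]>.12)&(P[:,2]<.23);print("drum",g.sum(),cv2.minAreaRect(P[g][:,:2].astype(np.float32)))
E
```

```text
[ 0.58032251 -0.10350807  0.33974422] [-3.13981677e+00 -1.34879456e-03  1.72852163e+00] [-0.28  0.42  0.43  1.58  0.    1.13]
825 [ 0.58271197 -0.10093079  0.19623112] [[ 0.571  -0.1232  0.1887]
 [ 0.5828 -0.1005  0.1969]
 [ 0.5938 -0.0804  0.1994]]
stand x,y range [[0.0215 0.0639]
 [0.0319 0.0867]
 [0.0421 0.1068]]
ridge fit yaw 8.76821983221324
drum 7785 ((0.41269344091415405, -0.23225653171539307), (0.4538520872592926, 0.12110026925802231), 13.968849182128906)
```

View pics/w1.png

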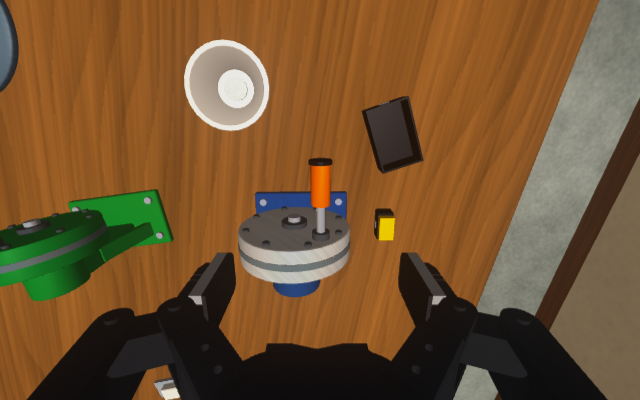

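The wrist view has the handle at pixel (320,185) on the blue stand, with the yellow insert next to it at (385,227). This is the right rotor, and its angle is about +0.68. Going down to grip.

Call:
apply_moves(moves=[[[0.001,0.002,0.03,0,0,0],[0.001,0.002,0.06,0,0,0],[0.001,0.002,0.09,0,0,0],[0.001,0.002,0.12,0,0,0],[0.001,0.002,0.15,0,0,0],[0.001,0.002,0.165,0,0,0],[0.001,0.002,0.17,0,0,0],[0.001,0.002,0.17,0,0,0],[0.001,0.002,0.17,0,0,0],[0.001,0.002,0.17,0,0,0]]])

```text
time: 3.87
tool_pos: [0.5832, -0.1009, 0.1734]
eef_rot: [3.138, 0.001, 1.732]
contact_force: [0.8, -0.1, 1.1]
opening: 0.0854
gripper_force: 0.0
```

Call:
apply_moves(moves=[[[0,0,0,0,0,0],[0,0,0,0,0,0],[0,0,0,0,0,0],[0,0,0,0,0,0],[0,0,0,0,0,0],[0,0,0,0,0,0],[0,0,0,0,0,0],[0,0,0,0,0,0],[0,0,0,0,0,0],[0,0,0,0,0,0]]], jaw=0, grip_force=50)

```text
time: 4.7
tool_pos: [0.5828, -0.1011, 0.1718]
eef_rot: [3.14, 0.0, 1.731]
contact_force: [2.7, 0.5, 2.7]
opening: 0.0206
gripper_force: 48.9
```

```bash
cat > arc.py <<'E'
import sys,numpy as np
def arc(a0,a1,n,r=.05):
    a=np.radians(np.linspace(a0,a1,n+1)[1:]);b=np.radians(a0)
    return "[["+", ".join("[0, %.4f, %.4f, 0, 0, 0]"%(r*(np.sin(t)-np.sin(b)),-r*(np.cos(t)-np.cos(b))) for t in a)+"]]"
E
python3 -c "
from arc import *
for k in range(18): print(40+20*k,arc(40+20*k,60+20*k,5))"
```

```text
40 [[[0, 0.0026, 0.0023, 0, 0, 0], [0, 0.0050, 0.0048, 0, 0, 0], [0, 0.0073, 0.0075, 0, 0, 0], [0, 0.0093, 0.0103, 0, 0, 0], [0, 0.0112, 0.0133, 0, 0, 0]]]
60 [[[0, 0.0016, 0.0031, 0, 0, 0], [0, 0.0031, 0.0063, 0, 0, 0], [0, 0.0043, 0.0095, 0, 0, 0], [0, 0.0052, 0.0129, 0, 0, 0], [0, 0.0059, 0.0163, 0, 0, 0]]]
80 [[[0, 0.0005, 0.0035, 0, 0, 0], [0, 0.0007, 0.0069, 0, 0, 0], [0, 0.0007, 0.0104, 0, 0, 0], [0, 0.0005, 0.0139, 0, 0, 0], [0, 0.0000, 0.0174, 0, 0, 0]]]
100 [[[0, -0.0007, 0.0034, 0, 0, 0], [0, -0.0017, 0.0068, 0, 0, 0], [0, -0.0029, 0.0100, 0, 0, 0], [0, -0.0043, 0.0132, 0, 0, 0], [0, -0.0059, 0.0163, 0, 0, 0]]]
120 [[[0, -0.0018, 0.0030, 0, 0, 0], [0, -0.0039, 0.0058, 0, 0, 0], [0, -0.0061, 0.0085, 0, 0, 0], [0, -0.0086, 0.0110, 0, 0, 0], [0, -0.0112, 0.0133, 0, 0, 0]]]
140 [[[0, -0.0028, 0.0021, 0, 0, 0], [0, -0.0056, 0.0041, 0, 0, 0], [0, -0.0087, 0.0058, 0, 0, 0], [0, -0.0118, 0.0074, 0, 0, 0], [0, -0.0150, 0.0087, 0, 0, 0]]]
160 [[[0, -0.0033, 0.0011, 0, 0, 0], [0, -0.0067, 0.0019, 0, 0, 0], [0, -0.0101, 0.0025, 0, 0, 0], [0, -0.0136, 0.0029, 0, 0, 0], [0, -0.0171, 0.0
[... 1112 characters left out ...]
[0, 0.0086, -0.0110, 0, 0, 0], [0, 0.0112, -0.0133, 0, 0, 0]]]
320 [[[0, 0.0028, -0.0021, 0, 0, 0], [0, 0.0056, -0.0041, 0, 0, 0], [0, 0.0087, -0.0058, 0, 0, 0], [0, 0.0118, -0.0074, 0, 0, 0], [0, 0.0150, -0.0087, 0, 0, 0]]]
340 [[[0, 0.0033, -0.0011, 0, 0, 0], [0, 0.0067, -0.0019, 0, 0, 0], [0, 0.0101, -0.0025, 0, 0, 0], [0, 0.0136, -0.0029, 0, 0, 0], [0, 0.0171, -0.0030, 0, 0, 0]]]
360 [[[0, 0.0035, 0.0001, 0, 0, 0], [0, 0.0070, 0.0005, 0, 0, 0], [0, 0.0104, 0.0011, 0, 0, 0], [0, 0.0138, 0.0019, 0, 0, 0], [0, 0.0171, 0.0030, 0, 0, 0]]]
380 [[[0, 0.0032, 0.0013, 0, 0, 0], [0, 0.0064, 0.0028, 0, 0, 0], [0, 0.0094, 0.0046, 0, 0, 0], [0, 0.0123, 0.0065, 0, 0, 0], [0, 0.0150, 0.0087, 0, 0, 0]]]
```

Call:
apply_moves(moves=[[[0,0.0026,0.0023,0,0,0],[0,0.005,0.0048,0,0,0],[0,0.0073,0.0075,0,0,0],[0,0.0093,0.0103,0,0,0],[0,0.0112,0.0133,0,0,0]]])

```text
time: 5.12
tool_pos: [0.5933, -0.0994, 0.1592]
eef_rot: [3.141, 0.001, 1.731]
contact_force: [-1.1, 0.4, 8.8]
opening: 0.0204
gripper_force: 49.5
```

Call:
apply_moves(moves=[[[0,0.0016,0.0031,0,0,0],[0,0.0031,0.0063,0,0,0],[0,0.0043,0.0095,0,0,0],[0,0.0052,0.0129,0,0,0],[0,0.0059,0.0163,0,0,0]]])

```text
time: 5.53
tool_pos: [0.5996, -0.0983, 0.1427]
eef_rot: [3.14, 0.0, 1.731]
contact_force: [0.4, 0.3, 7.4]
opening: 0.0205
gripper_force: 49.4
```

Call:
apply_moves(moves=[[[0,0.0005,0.0035,0,0,0],[0,0.0007,0.0069,0,0,0],[0,0.0007,0.0104,0,0,0],[0,0.0005,0.0139,0,0,0],[0,0.0,0.0174,0,0,0]]])

```text
time: 5.95
tool_pos: [0.5997, -0.0983, 0.125]
eef_rot: [3.14, 0.0, 1.731]
contact_force: [2.1, 1.2, 4.7]
opening: 0.0201
gripper_force: 49.3
```

Call:
apply_moves(moves=[[[0,-0.0007,0.0034,0,0,0],[0,-0.0017,0.0068,0,0,0],[0,-0.0029,0.01,0,0,0],[0,-0.0043,0.0132,0,0,0],[0,-0.0059,0.0163,0,0,0]]])

```text
time: 6.37
tool_pos: [0.5933, -0.0993, 0.1078]
eef_rot: [3.141, 0.0, 1.731]
contact_force: [2.1, 1.6, 2.8]
opening: 0.0207
gripper_force: 49.1
```

Call:
apply_moves(moves=[[[0,-0.0018,0.003,0,0,0],[0,-0.0039,0.0058,0,0,0],[0,-0.0061,0.0085,0,0,0],[0,-0.0086,0.011,0,0,0],[0,-0.0112,0.0133,0,0,0]]])

```text
time: 6.78
tool_pos: [0.5816, -0.1013, 0.0943]
eef_rot: [-3.141, 0.0, 1.731]
contact_force: [1.7, -0.9, 3.5]
opening: 0.0205
gripper_force: 49.1
```

Call:
apply_moves(moves=[[[0,-0.0028,0.0021,0,0,0],[0,-0.0056,0.0041,0,0,0],[0,-0.0087,0.0058,0,0,0],[0,-0.0118,0.0074,0,0,0],[0,-0.015,0.0087,0,0,0]]])

```text
time: 7.2
tool_pos: [0.567, -0.1038, 0.0862]
eef_rot: [3.141, 0.001, 1.731]
contact_force: [2.3, -0.3, 6.3]
opening: 0.0203
gripper_force: 49.3
```

Call:
apply_moves(moves=[[[0,-0.0033,0.0011,0,0,0],[0,-0.0067,0.0019,0,0,0],[0,-0.0101,0.0025,0,0,0],[0,-0.0136,0.0029,0,0,0],[0,-0.0171,0.003,0,0,0]]])

```text
time: 7.62
tool_pos: [0.5509, -0.1065, 0.0835]
eef_rot: [3.14, 0.001, 1.731]
contact_force: [3.4, -0.6, 5.7]
opening: 0.0205
gripper_force: 49.2
```

Call:
apply_moves(moves=[[[0,-0.0035,-0.0001,0,0,0],[0,-0.007,-0.0005,0,0,0],[0,-0.0104,-0.0011,0,0,0],[0,-0.0138,-0.0019,0,0,0],[0,-0.0171,-0.003,0,0,0]]])

```text
time: 8.03
tool_pos: [0.5342, -0.1093, 0.0865]
eef_rot: [3.14, 0.001, 1.731]
contact_force: [5.1, -0.5, 4.9]
opening: 0.0202
gripper_force: 49.2
```

Call:
apply_moves(moves=[[[0,-0.0032,-0.0013,0,0,0],[0,-0.0064,-0.0028,0,0,0],[0,-0.0094,-0.0046,0,0,0],[0,-0.0123,-0.0065,0,0,0],[0,-0.015,-0.0087,0,0,0]]])

```text
time: 8.45
tool_pos: [0.5197, -0.1118, 0.095]
eef_rot: [3.139, 0.001, 1.731]
contact_force: [6.2, -1.9, 2.1]
opening: 0.0206
gripper_force: 48.9
```

Call:
apply_moves(moves=[[[0,-0.0026,-0.0023,0,0,0],[0,-0.005,-0.0048,0,0,0],[0,-0.0073,-0.0075,0,0,0],[0,-0.0093,-0.0103,0,0,0],[0,-0.0112,-0.0133,0,0,0]]])

```text
time: 8.87
tool_pos: [0.5087, -0.1136, 0.108]
eef_rot: [3.139, 0.001, 1.731]
contact_force: [7.4, -1.7, -1.2]
opening: 0.0206
gripper_force: 48.8
```

Call:
apply_moves(moves=[[[0,-0.0016,-0.0031,0,0,0],[0,-0.0031,-0.0063,0,0,0],[0,-0.0043,-0.0095,0,0,0],[0,-0.0052,-0.0129,0,0,0],[0,-0.0059,-0.0163,0,0,0]]])

```text
time: 9.28
tool_pos: [0.5027, -0.1146, 0.1238]
eef_rot: [3.14, 0.001, 1.731]
contact_force: [9.0, -2.7, -4.1]
opening: 0.0203
gripper_force: 48.9
```

Call:
apply_moves(moves=[[[0,-0.0005,-0.0035,0,0,0],[0,-0.0007,-0.0069,0,0,0],[0,-0.0007,-0.0104,0,0,0],[0,-0.0005,-0.0139,0,0,0],[0,0.0,-0.0174,0,0,0]]])

```text
time: 9.7
tool_pos: [0.5021, -0.1147, 0.1404]
eef_rot: [-3.141, 0.001, 1.73]
contact_force: [9.2, -5.0, -7.9]
opening: 0.0205
gripper_force: 49.1
```

Call:
apply_moves(moves=[[[0,0.0007,-0.0034,0,0,0],[0,0.0017,-0.0068,0,0,0],[0,0.0029,-0.01,0,0,0],[0,0.0043,-0.0132,0,0,0],[0,0.0059,-0.0163,0,0,0]]])

```text
time: 10.12
tool_pos: [0.5065, -0.1139, 0.1555]
eef_rot: [-3.138, 0.0, 1.73]
contact_force: [7.3, -5.7, -11.5]
opening: 0.0206
gripper_force: 49.2
```

Call:
apply_moves(moves=[[[0,0.0018,-0.003,0,0,0],[0,0.0039,-0.0058,0,0,0],[0,0.0061,-0.0085,0,0,0],[0,0.0086,-0.011,0,0,0],[0,0.0112,-0.0133,0,0,0]]])

```text
time: 10.53
tool_pos: [0.5145, -0.1125, 0.1675]
eef_rot: [-3.131, 0.001, 1.729]
contact_force: [0.9, -8.1, -10.8]
opening: 0.0205
gripper_force: 49.5
```

Call:
apply_moves(moves=[[[0,0.0028,-0.0021,0,0,0],[0,0.0056,-0.0041,0,0,0],[0,0.0087,-0.0058,0,0,0],[0,0.0118,-0.0074,0,0,0],[0,0.015,-0.0087,0,0,0]]])

```text
time: 10.95
tool_pos: [0.5256, -0.1106, 0.1764]
eef_rot: [-3.124, 0.001, 1.729]
contact_force: [-11.2, -8.6, 2.8]
opening: 0.02
gripper_force: 50.9
```

Call:
apply_moves(moves=[[[0,0.0033,-0.0011,0,0,0],[0,0.0067,-0.0019,0,0,0],[0,0.0101,-0.0025,0,0,0],[0,0.0136,-0.0029,0,0,0],[0,0.0171,-0.003,0,0,0]]])

```text
time: 11.37
tool_pos: [0.5441, -0.1076, 0.1828]
eef_rot: [-3.129, 0.002, 1.729]
contact_force: [-12.1, -4.1, 18.9]
opening: 0.0203
gripper_force: 52.3
```

Call:
apply_moves(moves=[[[0,0.0035,0.0001,0,0,0],[0,0.007,0.0005,0,0,0],[0,0.0104,0.0011,0,0,0],[0,0.0138,0.0019,0,0,0],[0,0.0171,0.003,0,0,0]]])

```text
time: 11.78
tool_pos: [0.5648, -0.1041, 0.1814]
eef_rot: [-3.138, 0.001, 1.73]
contact_force: [-4.8, -1.9, 15.8]
opening: 0.0204
gripper_force: 52.2
```

Call:
apply_moves(moves=[[[0,0.0032,0.0013,0,0,0],[0,0.0064,0.0028,0,0,0],[0,0.0094,0.0046,0,0,0],[0,0.0123,0.0065,0,0,0],[0,0.015,0.0087,0,0,0]]])

```text
time: 12.2
tool_pos: [0.5814, -0.1013, 0.1728]
eef_rot: [-3.142, 0.001, 1.731]
contact_force: [-1.5, 0.4, 13.4]
opening: 0.0203
gripper_force: 51.9
```

```bash
cat > fit.py <<'E'
import numpy as np
from scipy.optimize import least_squares
D=np.array([[.5933,-.0994,.1592,-1.1,.4,8.8],[.5996,-.0983,.1427,.4,.3,7.4],[.5997,-.0983,.125,2.1,1.2,4.7],[.5933,-.0993,.1078,2.1,1.6,2.8],[.5816,-.1013,.0943,1.7,-.9,3.5],[.567,-.1038,.0862,2.3,-.3,6.3],[.5509,-.1065,.0835,3.4,-.6,5.7],[.5342,-.1093,.0865,5.1,-.5,4.9],[.5197,-.1118,.095,6.2,-1.9,2.1],[.5087,-.1136,.108,7.4,-1.7,-1.2],[.5027,-.1146,.1238,9,-2.7,-4.1],[.5021,-.1147,.1404,9.2,-5,-7.9],[.5065,-.1139,.1555,7.3,-5.7,-11.5],[.5145,-.1125,.1675,.9,-8.1,-10.8],[.5256,-.1106,.1764,-11.2,-8.6,2.8],[.5441,-.1076,.1828,-12.1,-4.1,18.9],[.5648,-.1041,.1814,-4.8,-1.9,15.8],[.5814,-.1013,.1728,-1.5,.4,13.4]])
th=np.radians(9.2);e=np.array([np.cos(th),np.sin(th)])
s=(D[:,:2]-[.551,-.1065])@e;z=D[:,2]
c=least_squares(lambda p:np.hypot(s-p[0],z-p[1])-p[2],[0,.133,.05]).x
print("centre",c,"res mm",(1e3*(np.hypot(s-c[0],z-c[1])-c[2])).round(1))
c=np.array(c);a=np.arctan2(s-c[0],z-c[1])
F=D[:,3:5]@e;Fz=D[:,5]
res=-(F*np.cos(a)-Fz*np.sin(a)); rad=F*np.sin(a)+Fz*np.cos(a)
for r in zip(np.degrees(a).round(0)%360,res.round(1),rad.round(1)):print(*r)
for n in (18,14):
  M=np.c_[np.ones(n),np.sin(a[:n]),np.cos(a[:n])];k=np.linalg.lstsq(M,res[:n],rcond=None)[0]
  A=np.hypot(k[1],k[2]);phi=np.arctan2(-k[2],-k[1]);print("drag",k[0],"A",A,"phi",np.degrees(phi),"handle target",(180-np.degrees(phi))%360,(res[:n]-M@k).round(1))
E
python3 fit.py
```

```text
centre [5.44148394e-06 1.33510782e-01 5.00088710e-02] res mm [-0.   0.1  0.1  0.  -0.   0.   0.  -0.  -0.1 -0.1 -0.1  0.1  0.2  0.2
  0.  -0.2 -0.1 -0.1]
59.0 8.1 3.6
79.0 7.2 1.8
100.0 5.0 1.4
121.0 3.6 0.6
142.0 3.4 -1.8
161.0 4.1 -5.2
180.0 3.2 -5.7
200.0 3.0 -6.3
220.0 3.2 -5.3
239.0 4.6 -5.4
259.0 5.7 -7.5
278.0 6.7 -9.3
296.0 7.6 -10.7
313.0 8.2 -7.0
329.0 9.2 8.8
352.0 9.8 20.5
16.0 9.3 13.8
38.0 9.4 9.7
drag 6.2357616538972644 A 3.3800430392793466 phi -89.82307213636243 handle target 269.82307213636244 [ 0.1  0.3 -0.6 -0.9 -0.2  1.1  0.4 -0.1 -0.5  0.1  0.1 -0.  -0.1 -0.3
  0.1  0.2 -0.2  0.5]
drag 6.1472270793374 A 3.226064549800154 phi -89.17236290317022 handle target 269.1723629031702 [ 0.3  0.5 -0.5 -0.9 -0.2  1.1  0.3 -0.1 -0.5  0.1  0.1  0.  -0.  -0.1]
```

Call:
apply_moves(moves=[[[0,0,0,0,0,0],[0,0,0,0,0,0],[0,0,0,0,0,0],[0,0,0,0,0,0],[0,0,0,0,0,0],[0,0,0,0,0,0]]])

```text
time: 12.7
tool_pos: [0.582, -0.1012, 0.1723]
eef_rot: [3.141, 0.001, 1.731]
contact_force: [1.9, -0.9, 9.2]
opening: 0.0205
gripper_force: 51.6
```

Call:
apply_moves(moves=[[[0,0,0,0,0,0],[0,0,0,0,0,0],[0,0,0,0,0,0],[0,0,0,0,0,0],[0,0,0,0,0,0],[0,0,0,0,0,0],[0,0,0,0,0,0],[0,0,0,0,0,0]]], jaw=0.6)

```text
time: 13.37
tool_pos: [0.582, -0.1011, 0.1712]
eef_rot: [-3.141, -0.0, 1.731]
contact_force: [0.7, 0.3, 0.1]
opening: 0.0517
gripper_force: 0.0
```

Call:
apply_moves(moves=[[[0,0,0,0,0,0],[0,0,0,0,0,0],[0,0,0,0,0,0]]])

```text
time: 13.62
tool_pos: [0.5821, -0.1011, 0.1714]
eef_rot: [3.141, -0.0, 1.731]
contact_force: [-0.3, -0.1, -0.3]
opening: 0.0513
gripper_force: 0.0
```

Call:
apply_moves(moves=[[[0,0,0,0,0,0],[0,0,0,0,0,0],[0,0,0,0,0,0]]])

```text
time: 13.87
tool_pos: [0.5821, -0.1011, 0.1713]
eef_rot: [3.141, -0.0, 1.731]
contact_force: [0.1, -0.1, 0.3]
opening: 0.0512
gripper_force: 0.0
```

```bash
python3 -c "
from arc import *
for k in range(0,-8,-1): print(40+20*k,arc(40+20*k,20+20*k,5))
print(arc(-120,-90,8))"
```

```text
40 [[[0, -0.0028, -0.0021, 0, 0, 0], [0, -0.0056, -0.0041, 0, 0, 0], [0, -0.0087, -0.0058, 0, 0, 0], [0, -0.0118, -0.0074, 0, 0, 0], [0, -0.0150, -0.0087, 0, 0, 0]]]
20 [[[0, -0.0033, -0.0011, 0, 0, 0], [0, -0.0067, -0.0019, 0, 0, 0], [0, -0.0101, -0.0025, 0, 0, 0], [0, -0.0136, -0.0029, 0, 0, 0], [0, -0.0171, -0.0030, 0, 0, 0]]]
0 [[[0, -0.0035, 0.0001, 0, 0, 0], [0, -0.0070, 0.0005, 0, 0, 0], [0, -0.0104, 0.0011, 0, 0, 0], [0, -0.0138, 0.0019, 0, 0, 0], [0, -0.0171, 0.0030, 0, 0, 0]]]
-20 [[[0, -0.0032, 0.0013, 0, 0, 0], [0, -0.0064, 0.0028, 0, 0, 0], [0, -0.0094, 0.0046, 0, 0, 0], [0, -0.0123, 0.0065, 0, 0, 0], [0, -0.0150, 0.0087, 0, 0, 0]]]
-40 [[[0, -0.0026, 0.0023, 0, 0, 0], [0, -0.0050, 0.0048, 0, 0, 0], [0, -0.0073, 0.0075, 0, 0, 0], [0, -0.0093, 0.0103, 0, 0, 0], [0, -0.0112, 0.0133, 0, 0, 0]]]
-60 [[[0, -0.0016, 0.0031, 0, 0, 0], [0, -0.0031, 0.0063, 0, 0, 0], [0, -0.0043, 0.0095, 0, 0, 0], [0, -0.0052, 0.0129, 0, 0, 0], [0, -0.0059, 0.0163, 0, 0, 0]]]
-80 [[[0, -0.0005, 0.0035, 0, 0, 0], [0, -0.0007, 0.0069, 0, 0, 0], [0, -0.0007, 0.0104, 0, 0, 0], [0, -0.0005, 0.0139, 0, 0, 0], [0, 0.0000, 0.0174, 0, 0, 0]]]
-100 [[[0, 0.0007, 0.0034, 0, 0, 0], [0, 0.0017, 0.0068, 0, 0, 0], [0, 0.0029, 0.0100, 0, 0, 0], [0, 0.0043, 0.0132, 0, 0, 0], [0, 0.0059, 0.0163, 0, 0, 0]]]
[[[0, -0.0015, -0.0029, 0, 0, 0], [0, -0.0029, -0.0059, 0, 0, 0], [0, -0.0040, -0.0089, 0, 0, 0], [0, -0.0050, -0.0121, 0, 0, 0], [0, -0.0057, -0.0152, 0, 0, 0], [0, -0.0063, -0.0185, 0, 0, 0], [0, -0.0066, -0.0217, 0, 0, 0], [0, -0.0067, -0.0250, 0, 0, 0]]]
```

Call:
apply_moves(moves=[[[0,0,-0.001,0,0,0],[0,0,-0.001,0,0,0],[0,0,-0.001,0,0,0],[0,0,-0.001,0,0,0],[0,0,-0.001,0,0,0],[0,0,-0.001,0,0,0],[0,0,-0.001,0,0,0],[0,0,-0.001,0,0,0]]], jaw=0, grip_force=50)

```text
time: 14.53
tool_pos: [0.5821, -0.1011, 0.1726]
eef_rot: [3.141, 0.0, 1.731]
contact_force: [-2.5, 0.7, 4.4]
opening: 0.0205
gripper_force: 49.0
```

Call:
apply_moves(moves=[[[0,-0.0028,-0.0021,0,0,0],[0,-0.0056,-0.0041,0,0,0],[0,-0.0087,-0.0058,0,0,0],[0,-0.0118,-0.0074,0,0,0],[0,-0.015,-0.0087,0,0,0]]])

```text
time: 14.95
tool_pos: [0.5671, -0.1037, 0.1811]
eef_rot: [3.141, 0.0, 1.731]
contact_force: [2.6, -0.4, -1.5]
opening: 0.0205
gripper_force: 49.0
```

Call:
apply_moves(moves=[[[0,-0.0033,-0.0011,0,0,0],[0,-0.0067,-0.0019,0,0,0],[0,-0.0101,-0.0025,0,0,0],[0,-0.0136,-0.0029,0,0,0],[0,-0.0171,-0.003,0,0,0]]])

```text
time: 15.37
tool_pos: [0.5499, -0.1065, 0.1838]
eef_rot: [-3.141, 0.0, 1.731]
contact_force: [4.3, -2.6, -5.0]
opening: 0.0203
gripper_force: 49.0
```

Call:
apply_moves(moves=[[[0,-0.0035,0.0001,0,0,0],[0,-0.007,0.0005,0,0,0],[0,-0.0104,0.0011,0,0,0],[0,-0.0138,0.0019,0,0,0],[0,-0.0171,0.003,0,0,0]]])

```text
time: 15.78
tool_pos: [0.5338, -0.1092, 0.1807]
eef_rot: [3.14, 0.0, 1.731]
contact_force: [6.3, -2.4, -7.6]
opening: 0.0204
gripper_force: 49.1
```

Call:
apply_moves(moves=[[[0,-0.0032,0.0013,0,0,0],[0,-0.0064,0.0028,0,0,0],[0,-0.0094,0.0046,0,0,0],[0,-0.0123,0.0065,0,0,0],[0,-0.015,0.0087,0,0,0]]])

```text
time: 16.2
tool_pos: [0.5204, -0.1115, 0.173]
eef_rot: [3.137, 0.001, 1.731]
contact_force: [7.2, -0.6, -3.2]
opening: 0.0206
gripper_force: 49.5
```

Call:
apply_moves(moves=[[[0,-0.0026,0.0023,0,0,0],[0,-0.005,0.0048,0,0,0],[0,-0.0073,0.0075,0,0,0],[0,-0.0093,0.0103,0,0,0],[0,-0.0112,0.0133,0,0,0]]])

```text
time: 16.62
tool_pos: [0.5095, -0.1134, 0.1606]
eef_rot: [3.137, 0.001, 1.731]
contact_force: [5.3, -0.8, 2.3]
opening: 0.0205
gripper_force: 49.8
```

Call:
apply_moves(moves=[[[0,-0.0016,0.0031,0,0,0],[0,-0.0031,0.0063,0,0,0],[0,-0.0043,0.0095,0,0,0],[0,-0.0052,0.0129,0,0,0],[0,-0.0059,0.0163,0,0,0]]])

```text
time: 17.03
tool_pos: [0.5027, -0.1145, 0.1434]
eef_rot: [3.139, 0.001, 1.731]
contact_force: [4.5, -2.0, 3.8]
opening: 0.0205
gripper_force: 50.1
```

Call:
apply_moves(moves=[[[0,-0.0005,0.0035,0,0,0],[0,-0.0007,0.0069,0,0,0],[0,-0.0007,0.0104,0,0,0],[0,-0.0005,0.0139,0,0,0],[0,0.0,0.0174,0,0,0]]])

```text
time: 17.45
tool_pos: [0.5023, -0.1146, 0.1258]
eef_rot: [3.14, 0.001, 1.731]
contact_force: [3.9, -2.5, 7.2]
opening: 0.0204
gripper_force: 50.3
```

Call:
apply_moves(moves=[[[0,0.0007,0.0034,0,0,0],[0,0.0017,0.0068,0,0,0],[0,0.0029,0.01,0,0,0],[0,0.0043,0.0132,0,0,0],[0,0.0059,0.0163,0,0,0]]])

```text
time: 17.87
tool_pos: [0.5078, -0.1137, 0.1096]
eef_rot: [3.141, 0.001, 1.73]
contact_force: [1.2, -2.5, 8.7]
opening: 0.0201
gripper_force: 50.5
```

```bash
cat >> fit.py <<'E'
print("---combined")
E2=np.array([[.5671,-.1037,.1811,2.6,-.4,-1.5],[.5499,-.1065,.1838,4.3,-2.6,-5],[.5338,-.1092,.1807,6.3,-2.4,-7.6],[.5204,-.1115,.173,7.2,-.6,-3.2],[.5095,-.1134,.1606,5.3,-.8,2.3],[.5027,-.1145,.1434,4.5,-2,3.8],[.5023,-.1146,.1258,3.9,-2.5,7.2],[.5078,-.1137,.1096,1.2,-2.5,8.7]])
A=np.r_[D,E2];sg=np.r_[-np.ones(18),np.ones(8)]
s=(A[:,:2]-[.551,-.1065])@e-c[0];z=A[:,2]-c[1];a=np.arctan2(s,z)
Ft=(A[:,3:5]@e)*np.cos(a)-A[:,5]*np.sin(a);rad=abs((A[:,3:5]@e)*np.sin(a)+A[:,5]*np.cos(a))
for lab,M in (("plain",np.c_[sg,np.sin(a),np.cos(a)]),("radfric",np.c_[sg,np.sin(a),np.cos(a),sg*rad])):
  k=np.linalg.lstsq(M,Ft,rcond=None)[0];phi=np.degrees(np.arctan2(k[2],k[1]))
  print(lab,k.round(2),"A",np.hypot(k[1],k[2]),"target",(180-phi)%360,(Ft-M@k).round(1))
print(np.degrees(a[-8:]).round(1),Ft[-8:].round(1))
E
python3 fit.py | sed -n '/comb/,$p'
```

```text
---combined
plain [ 6.2   0.11 -3.31] A 3.3073995516927304 target 268.03984619967486 [-0.3 -0.5  0.5  0.8  0.2 -1.1 -0.4  0.1  0.6 -0.   0.   0.1  0.2  0.3
 -0.1 -0.3  0.1 -0.7 -0.3  0.8 -0.2  0.   0.4 -0.9 -0.  -0.4]
radfric [ 5.89  0.01 -3.16  0.04] A 3.1617356618534544 target 269.8274343545029 [-0.4 -0.7  0.4  0.7  0.1 -1.  -0.3  0.2  0.5 -0.1 -0.1  0.1  0.2  0.1
 -0.2  0.1  0.2 -0.6 -0.1  0.8 -0.5 -0.2  0.4 -0.9  0.  -0.3]
[  18.9   -1.2  -20.3  -38.1  -57.2  -78.6  -98.9 -118.6] [2.9 3.7 2.8 3.5 4.7 4.5 6.6 7.3]
```

The forward and reverse turns agree: the heavy side is down with the handle at about 269°. Bringing it there and holding.

Call:
apply_moves(moves=[[[0,-0.0015,-0.0029,0,0,0],[0,-0.0029,-0.0059,0,0,0],[0,-0.004,-0.0089,0,0,0],[0,-0.005,-0.0121,0,0,0],[0,-0.0057,-0.0152,0,0,0],[0,-0.0063,-0.0185,0,0,0],[0,-0.0066,-0.0217,0,0,0],[0,-0.0067,-0.025,0,0,0],[0,-0.0067,-0.025,0,0,0],[0,-0.0067,-0.025,0,0,0],[0,-0.0067,-0.025,0,0,0],[0,-0.0067,-0.025,0,0,0],[0,-0.0067,-0.025,0,0,0],[0,-0.0067,-0.025,0,0,0]]])

```text
time: 19.03
tool_pos: [0.5017, -0.1147, 0.1336]
eef_rot: [3.141, 0.001, 1.731]
contact_force: [6.2, -2.4, -1.5]
opening: 0.0203
gripper_force: 49.7
```

```bash
python3 - <<'E'
from h import *
im,d=robot.get_image("scene");cv2.imwrite("pics/end.png",cv2.resize(im[110:400,130:530],(800,580)))
s=robot.get_state();print(s["tool_pos"],s["contact_force"],s["joint_vel"].round(3),s["gripper_force"])
E
```

```text
[ 0.50165065 -0.11466218  0.1335913 ] [ 5.26884032 -3.24659497 -1.34646836] [-0.002  0.     0.002 -0.    -0.001 -0.   ] 49.74853277206421
```

View pics/end.png

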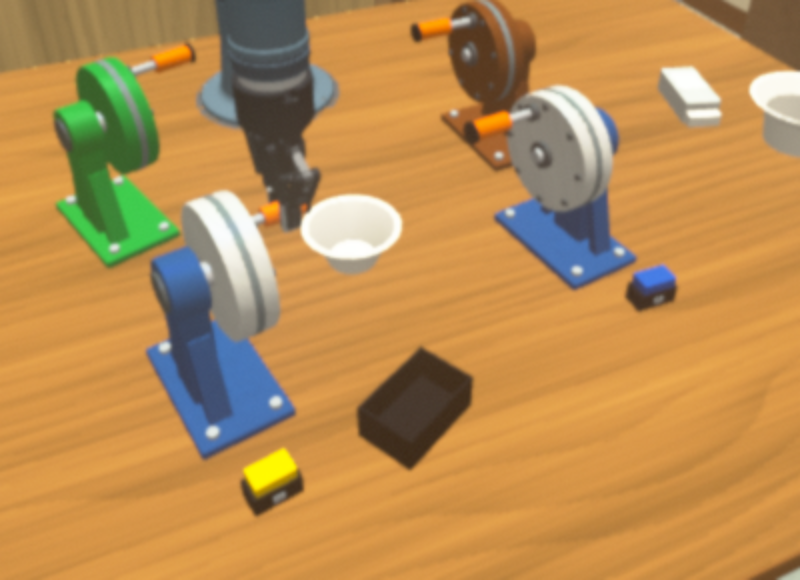

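The gripper holds the handle near (285,215), level with the axle on the robot side, and nothing else has moved.

```bash
python3 -c "
from station import robot
print(robot.job_done())"
```

```text
the job is handed in; nothing more can be done
None
```

I handed in the job with the yellow-marked (right) rotor's heavy side straight down by my measurements and the gripper still holding its handle; no verdict came back. That is with the handle at about 270°, where the forward and reverse turns agreed to about 2°. In the final picture the other rotor, the inserts, the lamp and the outlet box look unmoved.

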